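# Level the marking table and hold it raised on its cam

### The arm

A 6-joint arm with a two-finger parallel gripper is mounted at the origin on the work surface. World frame = base frame: x ahead of the robot, y to its left, z up, the work surface at z = 0. Lengths are in m, angles in rad, forces in N, time in s.
With the tool pointing down it reaches from about 0.35 to 0.95 m from the base axis. Payload 17.4 kg.
Tool frame: the origin (TCP) lies between the finger pads; the fingertips stand 11 mm ahead of it and the grasp point (between the pads) lies 8 mm behind it (bot.tip_reach is the distance from the TCP to the fingertips, in m); z points along the fingers, y is the line along which they close (so a half turn about z gives the same grasp; the last joint's range is limited). The gripper opens to 93 mm and grips with 3 to 60 N. Pads are 15 mm wide; open, the fingers measure 128 mm over their backs; the gripper's body (75 mm by 188 mm) begins 65 mm behind the grasp point.
Start: joints at [-1.378, 0.116, 1.442, -0, 1.584, -0.038], TCP at [0.154, -0.657, 0.23] pointing down, gripper open.
Joint ranges: [-2.83, 2.83], [-0.83, 2.19], [0.07, 2.5], [-1.14, 4.28], [0.01, 3], [-2.97, 2.97]. Speed limits (rad/s): [1.89, 1.89, 2.22, 3.14, 3.14, 3.14].

### API

Orientations are given as a unit quaternion [w, x, y, z].
In Python, from cell import bot, claw, eyes, job_done gives the robot as it stands. Calls block until the motion is done:
- bot.move_pose(position, orientation): joint-space move of the TCP to a pose.
- bot.move_linear(position, feed=0.15, ori=None, guard=None): straight line of the TCP; ori=None keeps the orientation; feed is the mean speed in m/s. With guard (N) it stops when the force on the tool has changed by that much, and returns True; else False.
- bot.movej(angles): joint-space move.
- claw.let_go() and claw.gripper_close(strength=None): open the fingers fully, or close them until they stop; strength is the grip in N (None keeps the last).
- bot.pause(seconds).
- bot.solve_ik(position, orientation): joint angles nearest the present ones, or None.
- eyes.grab_frame(name): name is "side" or "top" or "wrist"; returns (picture, depth): 384x512x3 uint8, red, green, blue; 384x512 float32, m along the optical axis (not along the pixel's ray), 0 where there is no reading.
- eyes.get_calibration(name): a dict with "fx", "fy", "cx", "cy" (pixels), "rvec" (rotation vector, rad) and "tvec" (3), from world to camera coordinates, as OpenCV has them; the wrist camera has in their place "T_tool_cam" (4x4, takes a point from camera to tool coordinates, whose origin is the TCP and whose axes are the flange's). Camera axes: x right, y down, z forward; pixel columns grow to the right and rows downward; lengths in m; the calibration is good to about 2 mm. The wrist camera is an equidistant fisheye: a pixel r from the principal point sees the ray r / f radians off the axis. A picture is of the moment at which its call begins: read the wrist's pose just before it. get_calibration takes no time and is no camera call.
A pose or a line that the arm cannot do raises bot.PlanningError and nothing moves.
- job_done(): hands the job in; it is judged then, once.
Readings, each from a call of its own:
- bot.get_clock(): time.
- bot.get_joint_pos(): joint angles.
- bot.get_dq(): joint speeds.
- bot.get_joint_torque(): joint torques, N m.
- bot.get_tool_pos(): TCP position.
- bot.get_tool_rot(): TCP orientation.
- bot.get_force(): force on the tool from outside, world axes, zero at the start.
- bot.get_ft_torque(): the same for the moment, N m.
- bot.get_width(): finger opening in m.
- bot.get_grasp_force(): force on a finger pad.
Only numpy, scipy, OpenCV 4.12 (cv2) and the standard library are available. Lean on these libraries where they do the work, as an engineer would, in place of code of your own. Each camera call takes 0.05 s, during which the arm holds its last target. There are 200 camera calls.

### The job

The small marking table on the bench has been left tilted: with its cam lever still down, turn the black tilt knob until the table sits level. Then swing the red-handled cam lever up to its highest lift, with the lever standing straight up, so the work comes up to the scriber, and finish while still holding the lever there, since it drops back if let go. Leave the hammer, the file and the oil jar where they lie.

Things in the scene. Friction and masses are not known exactly. Their poses are not given: they have to be found in the camera images.
- fixture: Fixed marking stand: steel base 220x150x15 mm, green carriage on two eccentric shafts, steel tilt table 130x110 mm (plate top 98 mm up when down and level). Origin: on the bench under the table's middle. x runs from knob end to hinge end, y away from the lever side (lever on -y), z up. A scriber on a 16 mm post at x=98, y=45 mm, 180 mm high, has an arm reaching over the table.
- knob_grip (a point): Grip point of the black tilt knob, on its vertical axis, at x=-115, y=0 mm of the stand, 148 mm above the bench with the lever level; the top is 11 mm higher. The knob is an upright bar 12 mm thick, 44 long, 34 high, white line along its top, on a round skirt 42 mm across whose top is 22 mm below this point. The point turns with the knob: y along the bar, x through its thickness.
- tilt_knob (a joint): Angle of the knob, rad, growing anticlockwise seen from above, range -2.4 to 2.4. 0: bar crosswise, along the stand's y axis, and the table is level. It starts anticlockwise of that (front high), so it is turned clockwise. The knob stays where it is left (friction 0.06 N m).
- tilt_table (a joint): Tilt of the table about its hinge, rad: 0 level, positive with the knob end high. It follows the knob: 0.06 rad per rad of knob.
- cam_lever (a joint): Cam lever angle about a level axis along the stand's y, rad: 0 level, pointing to the stand's -x (knob end); 1.571 straight up, the highest lift; it can go past, to 2.1, where the lift falls again. A spring brings it back: turning it takes up to about 8 N at the grip, and from the top it falls if let go. It starts at rest on its stop at 0.
- lever_grip: Red round crank grip at the lever's end: 16 mm diameter, 60 mm long, along the stand's y axis, 22 mm ball on its outer (-y) end, the lever's dark bar (16 mm wide) at its inner end. Origin: its middle, 105 mm from the pivot axis, 45 mm above the bench with the lever down, 150 mm upright. It spins freely on its pin.
- lever_pivot (a point): Point on the lever's pivot axis in the plane in which the grip's middle swings: at x=40, y=-120 mm of the stand, 45 mm above the bench.
- hammer: Loose hammer, 240 mm long, lying on the bench on the lever side of the stand. Bystander.
- file: Loose flat file with a wooden handle, 290 mm long, lying on the side of the stand away from the lever. Bystander.
- oil_jar: Loose amber jar with steel lid, 60 mm diameter, 85 mm high, standing near the knob end of the stand, on the side away from the lever. Bystander.
- carriage_top (a point): Middle of the carriage's upper face, under the tilt table: 82 mm above the bench with the lever down, 97 mm at the highest lift (15 mm eccentrics: 82 + 15 sin(lever angle)). The carriage stays level and also moves 15 mm towards the hinge end as it rises, with table and knob.

How it is judged:
On the way, in this order (a step that is already met when the one before it is completed fails the run):
1. the table is level while the cam lever is still down (value of joint tilt_table between -0.02 and 0.02 rad and value of joint cam_lever below 0.5 rad), for 0.3 s.
2. the lever is held straight up, at the highest lift (value of joint cam_lever between 1.391 and 1.751 rad and contact force between the fingers and lever_grip above 0.5 N), for 0.3 s.
At the end, for the whole second after the job is handed in: The fingers still hold or push the red grip (over 0.5 N) with the lever at rest within 0.18 rad (10 degrees) of straight up, the carriage raised to within 1.5 mm of its highest, the table level within 0.02 rad, and hammer, file and jar within 30 mm of where they were (all of step 2 and velocity of joint cam_lever between -0.1 and 0.1 rad/s and height (world z) of carriage_top above 0.0955 m and value of joint tilt_table between -0.02 and 0.02 rad and distance of each of hammer, file, oil_jar from where it was at the start of the episode below 0.03 m); the arm keeps its last pose, push and grip.
It fails at once if the hammer, file or jar is pushed away by more than 30 mm (distance of any of hammer, file, oil_jar from where it was at the start of the episode above 0.03 m).
It also fails if it takes over 58 s, if anything falls off the work surface, if the arm or the gripper's body presses on something with over 40 N, if the wrist force passes 120 N, or if a joint passes its speed limit or range.

## Working session

There is one attempt and no reset: what is moved stays moved. The work goes in short steps, each a Python script; the robot and the scene stay as the last script left them, time stands still between calls to the robot, and variables do not carry over. Pictures are saved under pics/ and viewed, at most 10 in all, crops included, and the job is handed in when it is done.

```bash
mkdir -p pics
cat > h.py <<'E'
import numpy as np, cv2
from cell import bot, claw, eyes, job_done
from scipy.spatial.transform import Rotation as R
def save(n,f):
    p,d=eyes.grab_frame(n); cv2.imwrite(f'pics/{f}.png',p[:,:,::-1]); np.save(f'pics/{f}.npy',d); return p,d
def world(n,d,u,v,z=None):
    c=eyes.get_calibration(n); Rm=cv2.Rodrigues(np.array(c['rvec'],float))[0]; t=np.array(c['tvec']).ravel()
    ray=np.array([(u-c['cx'])/c['fx'],(v-c['cy'])/c['fy'],1.])
    if z is None: return Rm.T@(ray*d[int(v),int(u)]-t)
    o=-Rm.T@t; r=Rm.T@ray
    return o+r*(z-o[2])/r[2]
E
python3 - <<'E'
from h import *
a=save('top','top')[0]; b=save('side','side')[0]
cv2.imwrite('pics/both.png',cv2.resize(np.vstack([a,b])[:,:,::-1],(450,600)) if 0 else np.hstack([cv2.resize(a,(400,300)),cv2.resize(b,(400,300))])[:,:,::-1])
print(bot.get_tool_rot(),bot.get_clock())
for n in('top','side'):
    c=eyes.get_calibration(n);Rm=cv2.Rodrigues(np.array(c['rvec'],float))[0];print(-Rm.T@np.array(c['tvec']).ravel(),c['fx'])
E
```

```text
[-5.17585086e-04  9.93350974e-01  1.15124162e-01 -3.80906710e-05] 0.1
[0.44339836 0.04012427 1.21351055] 444.5194128046966
[ 0.42128098 -0.66158042  0.72747888] 400.0259710700405
```

View pics/top.png

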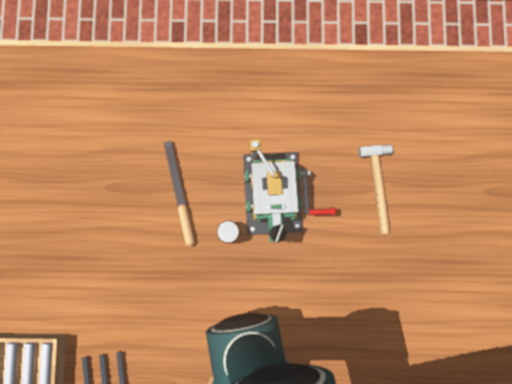

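View pics/side.png

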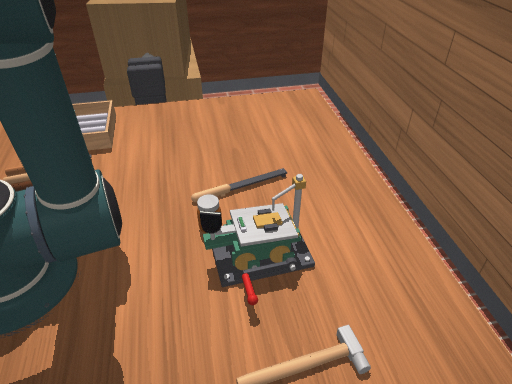

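The knob end faces the robot (top view: knob about (278,230), red grip (308–338,212)), and the stand's axes are roughly the world's. Next I enlarge the crops.

Run:
```python
import cv2,numpy as np
a=cv2.imread('pics/top.png')[140:250,215:345]; b=cv2.imread('pics/side.png')[165:315,190:320]
a=cv2.resize(a,None,fx=5,fy=5,interpolation=cv2.INTER_CUBIC)
b=cv2.resize(b,None,fx=4,fy=4,interpolation=cv2.INTER_CUBIC)
cv2.imwrite('pics/ca.png',a);cv2.imwrite('pics/cb.png',b)
```

```text
(no output)
```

View pics/ca.png

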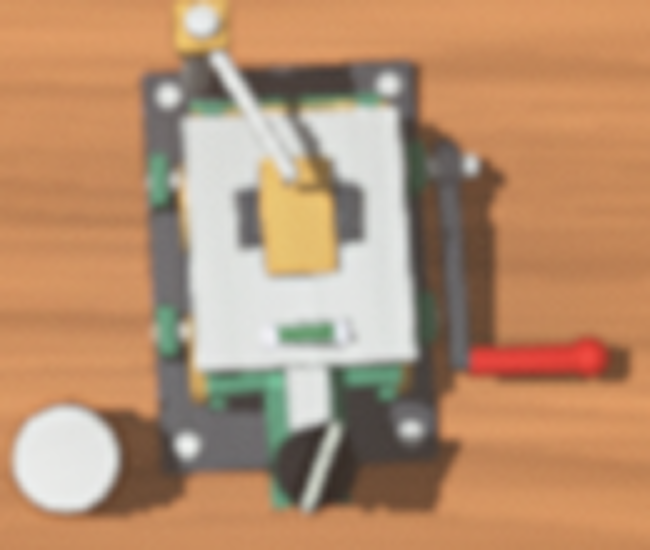

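View pics/cb.png

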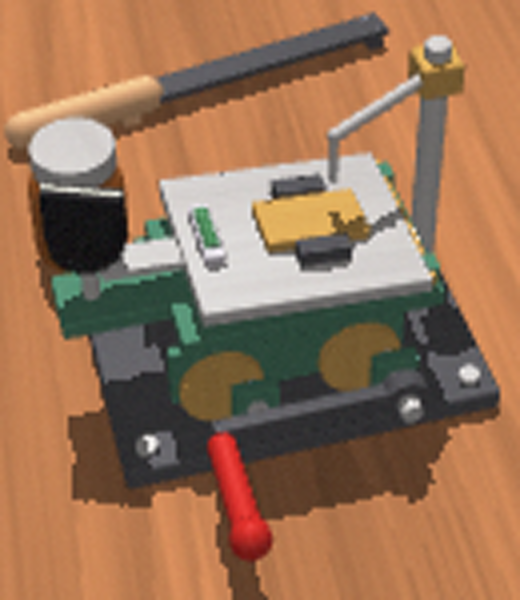

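The crops show the base corners at crop pixels (143,75), (415,63), (163,470), (437,457). The knob's white line runs (308,508)–(336,427), and the grip runs (472,360)–(592,357). I'll fit the stand pose from these.

```bash
cat >> h.py <<'E'
YAW=0
E
python3 - <<'E'
from h import *
w=lambda u,v,z: world('top',None,215+(u-2)/5,140+(v-2)/5,z)
C=np.array([w(143,75,.015),w(415,63,.015),w(437,457,.015),w(163,470,.015)])  # hinge+y, hinge-y, knob-y, knob+y
print(C.round(3), [np.linalg.norm(C[i]-C[(i+1)%4]).round(3) for i in range(4)])
m=C.mean(0); ax=(C[0]+C[1]-C[2]-C[3])[:2]; yaw=np.arctan2(ax[1],ax[0]); print('mid',m,'yaw',yaw)
k=np.array([w(308,508,.159),w(336,427,.159)]); print('knob',k.mean(0),np.linalg.norm(k[0]-k[1]), 'bar ang',np.arctan2(*(k[0]-k[1])[[1,0]]))
g=np.array([w(472,360,.045),w(605,357,.045)]); print('grip',g)
Rz=R.from_euler('z',yaw).as_matrix()
for p in([-.115,0,.159],[-.065,-.12,.045],[-.065,-.09,.045],[.098,.045,.18]): print(p,m*[1,1,0]+Rz@p)
print('post',w(202,20,.18))
d=np.load('pics/side.npy')
for u,v in((240,440),(228,470),(250,538)): print('side',world('side',d,190+u/4,165+v/4))
E
```

```text
[[ 0.661  0.048  0.015]
 [ 0.669 -0.101  0.015]
 [ 0.455 -0.113  0.015]
 [ 0.446  0.034  0.015]] [np.float64(0.149), np.float64(0.215), np.float64(0.147), np.float64(0.215)]
mid [ 0.55792724 -0.03315977  0.015     ] yaw 0.05858768214206815
knob [ 0.44808265 -0.04025226  0.159     ] 0.04033797476742378 bar ang 2.8116628944989044
grip [[ 0.50569317 -0.12763263  0.045     ]
 [ 0.50811816 -0.19768983  0.045     ]]
[-0.115, 0, 0.159] [ 0.44312455 -0.0398935   0.159     ]
[-0.065, -0.12, 0.045] [ 0.50006526 -0.1567599   0.045     ]
[-0.065, -0.09, 0.045] [ 0.49830864 -0.12681138  0.045     ]
[0.098, 0.045, 0.18] [0.65312416 0.01750133 0.18      ]
post [0.65767367 0.01896366 0.18      ]
side [ 0.51658974 -0.12569736  0.04131018]
side [ 0.5050609  -0.15340624  0.05407293]
side [ 0.5078644  -0.19762476  0.05580257]
```

```bash
cat >> h.py <<'E'
MID=np.array([.563,-.0335,0]); YAW=.053
def st(*p): return MID+R.from_euler('z',YAW).apply(p)
def down(a):  # tool x axis at world angle a, tool pointing down
    q=(R.from_euler('z',a)*R.from_euler('x',np.pi)).as_quat(); return [q[3],q[0],q[1],q[2]]
E
python3 - <<'E'
from h import *
K=np.array([.448,-.040,0]); a=-.33
print(bot.solve_ik(K+[0,0,.25],down(a)),bot.solve_ik(K+[0,0,.142],down(a-1.186)),bot.solve_ik(st(.04,-.12,.142),down(a-1.186)))
bot.move_pose(K+[0,0,.25],down(a)); print(bot.get_joint_pos(),bot.get_clock())
p,d=save('wrist','w1')
h=bot.move_linear(K+[0,0,.142],feed=.1,guard=8); print(h,bot.get_tool_pos())
if not h:
    claw.gripper_close(12); print(bot.get_width(),bot.get_grasp_force(),bot.get_force(),bot.get_clock())
save('top','top2'); i=cv2.imread('pics/top2.png')[130:260,190:350]; j=cv2.imread('pics/w1.png')
cv2.imwrite('pics/c2.png',np.hstack([cv2.resize(i,(400,325)),cv2.resize(j,(400,325))]))
E
```

```text
[-1.45774108e-01 -3.93389052e-01  1.86700366e+00 -4.44089210e-16
  1.66797805e+00  1.75502222e+00] [-1.45774108e-01 -3.59988719e-01  2.01694439e+00 -4.44089210e-16
  1.48463698e+00  2.94102222e+00] [-2.83889368e-01  5.08148794e-02  1.65366295e+00 -4.44089210e-16
  1.43711482e+00  2.80290696e+00]
[-1.46617397e-01 -3.92997491e-01  1.86675579e+00 -5.95760757e-05
  1.66790739e+00  1.75464638e+00] 2.525
False [ 0.44828655 -0.04003844  0.14269851]
0.012001119170382074 11.96537509560585 [0.75081939 0.62509165 1.15647065] 5.0333
```

View pics/c2.png

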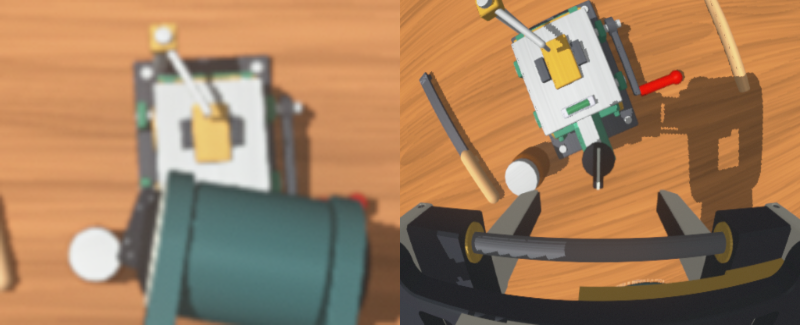

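The left view shows the gripper on the knob, clear of the jar (about (95,252)). In the right one the bar (598,165) is in line with the fingers, and the width of 12.0 mm matches. Now I turn it clockwise.

Run:
```python
from h import *
q=np.array(bot.get_joint_pos()); q5=q[5]
for s in np.linspace(0,1.175,5)[1:]:
    t=q.copy(); t[5]=q5+s; bot.movej(t)
print(bot.get_joint_pos()[5]-q5,bot.get_force(),bot.get_ft_torque(),bot.get_clock())
bot.pause(.4); claw.let_go()
p=np.array(bot.get_tool_pos()); bot.move_linear(p+[0,0,.12],feed=.15)
G=st(-.065,-.127,0); a=YAW-np.pi/2
bot.move_pose(G+[0,0,.25],down(a)); print(G,bot.get_joint_pos(),bot.get_clock())
i=save('top','top3')[0][130:260,190:350]; j=save('wrist','w3')[0]
cv2.imwrite('pics/c3.png',np.hstack([cv2.resize(i,(400,325)),cv2.resize(j,(400,325))])[:,:,::-1])
```

```text
1.1713444965845146 [ 8.34617408  3.84712156 -3.46097923] [ 0.98872538 -1.64717833 -0.05451818] 6.6167
[ 0.50481912 -0.16376506  0.        ] [-3.62719557e-01 -2.04197447e-01  1.72049027e+00  1.33901337e-04
  1.62726428e+00  2.72700501e+00] 9.9083
```

View pics/c3.png

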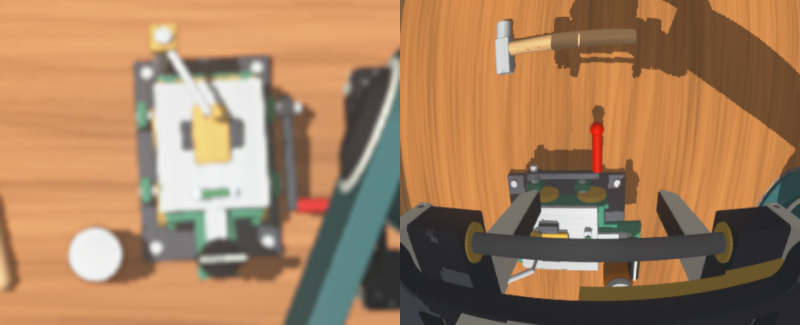

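The knob line (200–245, about 260) is now parallel to the table's near edge, so the table is level. In the wrist view the red grip (597,150) is centred between the fingers. Next I grip the lever and swing it.

Run:
```python
from h import *
p0=np.array(bot.get_tool_pos())
h=bot.move_linear([p0[0],p0[1],.037],feed=.12,guard=8); print(h,bot.get_tool_pos(),bot.get_force())
if h: raise SystemExit
claw.gripper_close(30); print(bot.get_width(),bot.get_grasp_force(),bot.get_force(),bot.get_clock())
p=np.array(bot.get_tool_pos()); ex=R.from_euler('z',YAW).apply([1,0,0])
for th in np.linspace(0,1.571,10)[1:]:
    bot.move_linear(p+ex*.105*(1-np.cos(th))+[0,0,.105*np.sin(th)],feed=.06)
    f=np.array(bot.get_force()); print(round(th,2),f.round(1),round(bot.get_grasp_force(),1),round(bot.get_width(),4))
    if np.linalg.norm(f)>60: print('STOP');break
print(bot.get_clock(),bot.get_tool_pos())
i=save('side','s4')[0][120:320,150:400]; j=save('top','t4')[0][130:260,190:350]
cv2.imwrite('pics/c4.png',np.hstack([cv2.resize(i,(450,360)),cv2.resize(j,(350,360))])[:,:,::-1])
```

```text
False [ 0.50490975 -0.16329366  0.03756539] [-0.27386366 -0.52469288  0.06792028]
0.014784656590398598 30.01379370689392 [16.66955349  2.54929093 -2.91692554] 13.1333
0.17 [ 5.1  0.6 -1.9] 30.0 0.0152
0.35 [ 6.3  0.4 -3.1] 30.0 0.0151
0.52 [ 6.   1.5 -6.5] 30.0 0.0151
0.7 [ 6.1  2.4 -8.6] 30.0 0.0148
0.87 [  4.6   3.5 -11.8] 30.0 0.0151
1.05 [  3.1   6.  -13.6] 30.0 0.0151
1.22 [ -0.2   5.8 -12.7] 30.0 0.0149
1.4 [ -3.1   7.4 -11.5] 30.0 0.0154
1.57 [ -5.4   7.9 -10.5] 30.0 0.0153
17.275 [ 0.61184524 -0.15660122  0.14286703]
```

View pics/c4.png

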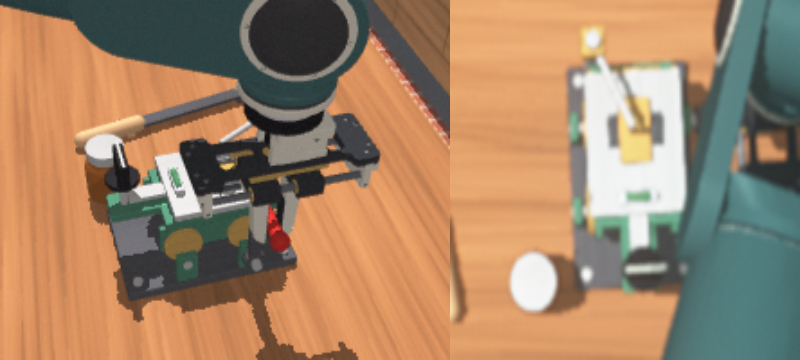

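The lever stands up in the fingers (side view, red grip (275,230)) and nothing has been disturbed. I'll check the table height and tilt from depth.

Run:
```python
from h import *
for f,cr in(('top',0),('top3',0),('t4',0)):
    d=np.load(f'pics/{f}.npy'); P=[]
    for u in range(240,305,1):
        for v in range(150,215,1):
            w=R.from_euler('z',-YAW).apply(world('top',d,u,v)-MID)
            if abs(abs(w[1])-.041)<.008 and -.05<w[0]<.06 and .085<w[2]<.125: P.append(w)
    P=np.array(P); A=np.c_[P[:,:2],np.ones(len(P))]
    for _ in range(4):
        s=np.linalg.lstsq(A,P[:,2],rcond=None)[0]; k=abs(A@s-P[:,2])<.003; A,P=A[k],P[k]
    print(f,len(P),s)
print(bot.get_clock(),bot.get_force(),bot.get_grasp_force())
```

```text
Traceback (most recent call last):
  File "h.py", line 7, in world
    c=eyes.get_calibration(n); Rm=cv2.Rodrigues(np.array(c['rvec'],float))[0]; t=np.array(c['tvec']).ravel()
ValueError: time passes only in moves, steps and waits
```

Run:
```python
from h import *
import h
c=eyes.get_calibration('top'); 
class E: get_calibration=staticmethod(lambda n:c)
h.eyes=E
for f,cr in(('top',0),('top3',0),('t4',0)):
    d=np.load(f'pics/{f}.npy'); P=[]
    for u in range(240,305,1):
        for v in range(150,215,1):
            w=R.from_euler('z',-YAW).apply(world('top',d,u,v)-MID)
            if abs(abs(w[1])-.041)<.008 and -.05<w[0]<.06 and .085<w[2]<.125: P.append(w)
    P=np.array(P); A=np.c_[P[:,:2],np.ones(len(P))]
    for _ in range(4):
        s=np.linalg.lstsq(A,P[:,2],rcond=None)[0]; k=abs(A@s-P[:,2])<.003; A,P=A[k],P[k]
    print(f,len(P),s)
print(bot.get_clock(),bot.get_force(),bot.get_grasp_force())
```

```text
top 442 [-0.0668373  -0.00266287  0.10170103]
top3 465 [ 0.00340353 -0.00138646  0.09717782]
t4 483 [-0.00634569 -0.00257945  0.11206405]
17.375 [ -6.27673748   7.95962164 -11.17088949] 30.026421546936035
```

Run:
```python
from h import *
bot.pause(.6); print(bot.get_force(),bot.get_grasp_force(),bot.get_clock()); print(job_done())
```

```text
[ -5.01820747   8.17964627 -10.58463367] 30.026329457759857 17.975
the job is handed in; nothing more can be done
None
```

The job is handed in: the table measured level (within about 0.006 rad), the lever is held straight up with a 30 N grip and the table raised 14.9 mm, and the arm never came near the hammer, file or jar; the judge's verdict was not shown.

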